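# Load the film-drum roller and lock it with the pull knob

## Robot

A 7-joint arm with a two-finger parallel gripper is mounted at the origin on the work surface. World frame = base frame: x ahead of the robot, y to its left, z up, the work surface at z = 0. Lengths are in m, angles in rad, forces in N, time in s.
With the tool pointing down it reaches from about 0.4 to 0.75 m from the base axis. Payload 19.5 kg.
Tool frame: the origin (TCP) lies at the very end of the fingers, on their centre line; the grasp point (between the pads) lies 19 mm behind it (hold_point_z is the distance from the TCP to the grasp point, in m); x points along the fingers, y is the direction in which the jaws open and shut, and the axes are right-handed (so a half turn about x gives the same grasp; the last joint's range is limited). The gripper opens to 85 mm and grips with 20 to 120 N. Pads are 22 mm wide; open, the fingers measure 114 mm over their backs; the gripper's body (76 mm by 85 mm) begins 54 mm behind the grasp point. The pads swing forward as they close: fully open they stand 13 mm farther back than shut.
Start: joints at [1.301, 0.707, -0.028, 1.485, 0.022, 0.951, -0.075], TCP at [0.13, -0.56, 0.231] pointing down, gripper open.
Joint ranges: [-2.71, 2.71], [-0.32, 2.16], [-1.57, 1.52], [0, 2.45], [-1.46, 4.6], [0, 2.02], [-2.83, 2.83]. Speed limits (rad/s): [1.89, 1.89, 2.57, 2.57, 3.01, 3.01, 3.01].

## Interface

Orientations are given as a 3x3 rotation matrix whose columns are the frame's x, y, z axes.
In Python, from plant import get_obs, camera, get_calibration, hand_in, hold_point_z gives the robot as it stands.
- The arm moves only by the shell command python3 -m crank 'ROWS' [FORCE]. ROWS is text: rows parted by semicolons, each of 7 numbers parted by spaces: the shift along the tool's x, y, z in m, then the turn, a rotation vector about the tool's x, y, z in degrees, then the finger opening in m, from 0 to 0.0854. In form: dx dy dz wx wy wz fingers; .... A call has 1 to 20 rows; each row shifts and turns the commanded pose from where the row before left it, along the tool's axes as they then stand; what a row does not reach is not made up. A row lasts 1/12 s, in which the tool goes at most 41.7 mm and 7.16 degrees, less where a joint would pass 70% of its speed; a pose out of reach is approached as far as the arm can. A call is refused whole if a number of a shift passes 0.0417 or a number of a turn 7.16, either way. A call with a gripper value outside its range is refused whole. The fingers move at their own pace and stop on an object; FORCE is the grip in N (left out, the last holds). Time passes only in rows, so rows that do not move let the fingers close. It gives the time, the measured TCP pose, the force and the opening at its end, in the units of the state.
- get_obs(): the state, without advancing time (a new reading comes with each control period).
- camera(name): name is "scene" or "top" or "wrist"; returns (picture, depth): 480x640x3 uint8, red, green, blue; 480x640 float32, m along the optical axis (not along the pixel's ray), 0 where there is no reading.
- get_calibration(name): a dict with "vertical_fov" (degrees; the focal length in pixels is half the picture's height over the tangent of half this angle, whatever the lens; pixels are square), "cx", "cy" (the principal point, pixels), "rvec" (rotation vector, rad) and "tvec" (3), from world to camera coordinates, as OpenCV has them. Camera axes: x right, y down, z forward; pixel columns grow to the right and rows downward; lengths in m; the calibration is good to about 2 mm. A picture is of the moment at which its call begins: read the wrist's pose just before it. get_calibration takes no time and is no camera call; for the wrist camera it gives the pose at the moment of the call.
- hand_in(): hands the job in, once; it reports no verdict.
The state is a dict: "time": time; "qpos": joint angles; "qvel": joint speeds; "joint_torque": joint torques, N m; "ee_pos": TCP position; "tool_rot": TCP orientation; "ft_force": force on the tool from outside, world axes, zero at the start; "ft_torque": the same for the moment, N m; "width": finger opening in m.
Only numpy, scipy, OpenCV 4.12 (cv2) and the standard library are available. Lean on these libraries where they do the work, as an engineer would, in place of code of your own. Each camera call takes 0.05 s, during which the arm holds its last target.

## Task

Load the drum roller for the next film: pull its red knob out until it clicks at the end of its travel so that the two steel hold-down fingers draw clear, then take the black drum with red caps from the rack and lay it down (do not drop it) on the rollers between the two end cheeks. With the drum resting there and let go, push the knob back fully home so that the fingers close over the drum. Leave the blue drum and the other darkroom things where they are.

Things in the scene. Friction and masses are not known exactly. Their poses are not given: they have to be found in the camera images.
- roller: Fixed grey drum roller on the robot's right, knob side facing roughly the robot's left. Origin: on the bench below the cradle's middle; x points away from the knob side, y along the cradle, z up. Deck x -120..80, y -160..110, top z 35 mm. Front housing x -119..-77, y +-100, top z 113 mm. End cheeks: inner faces y +-98, x +-42, top z 89 mm. Black motor block y -158..-108, top z 99 mm.
- seat (a point): Where the drum's middle belongs, fixed in the machine at (0, 0, 82 mm), machine axes: on the axis of a drum lying on the rollers (its top then at z 110 mm), midway between the cheeks (13 mm of play each way). Four black rollers, 24 mm diameter, 30 mm long, axes along y at x +-24, z 50 mm, centred at y +-55 mm; between them only thin axles, top z 54 mm, so fingers fit down there.
- knob (a joint): Travel of the red knob in m: 0 fully home, 0.050 end stop, fully out. It slides level along the machine's -x with 1.5 N friction and slight drag; a sprung click at 35 to 47 mm takes some 5 to 8 N either way, and past it the knob stays out. Elsewhere it stays where left. May start up to 5 mm out.
- knob_grip (a point): Middle of the knob's neck, moving with it: machine x -161 mm minus travel, y 0, z 80 mm; machine axes. Neck: 28 mm diameter, lying along x, 38 mm long (21 mm towards the machine, 17 mm outwards), ending outwards in a flange 46 mm across, 12 mm thick. Pinch the neck from above across the machine's y, behind the flange; the flange's flat end, 29 mm out from here, can be pushed.
- hold_down (a point): Midway between the ends of the two flat steel hold-down fingers, which move with the knob: machine x +2 mm minus travel, y 0, z 119 mm. Fingers 18 mm wide at y +-55, z 115..123 mm, joined by a cross bar 94 mm behind this point (y +-65). Home, they cover a seated drum with 5 mm of air; fully out they end at x -48 mm and the cradle is open from above.
- rack: Fixed wire drying rack on the robot's left, 200 x 150 mm, with two slots side by side. Origin: on the bench below its middle. Drums lie along its y in slots at its x -50 and +50 mm, axis 56 mm above the bench; wires and rails reach no higher than 35 mm.
- drum: The developing drum to load: black cylinder with a red cap at each end, 56 mm diameter, 170 mm long over its small end bosses (caps 26 mm long, ends alike), about 0.35 kg. Lies in one of the two rack slots. Origin: its centre, on the axis. Its y is the drum's axis (level); it may be turned about that axis by any amount. Either end may point either way in the machine.
- drum_blue: The other drum, blue with white caps, same size, in the other slot; origin and axes likewise. Leave it there.
- beaker: Clear measuring beaker, 72 mm across, 90 mm high, standing; origin under its centre. Leave it.
- tank: Open black developing tank, 90 mm across, 130 mm high, standing; origin under its centre. Leave it.
- amber: Amber bottle, 68 mm across, 170 mm high, standing; origin under its centre. Leave it.
- reel: White film reel, 84 mm across, 32 mm high, lying flat; origin under its centre. Leave it.
- stirrer: Orange plastic spoon-shaped stirrer, 200 mm long, lying. Leave it.
- tongs: Wooden print tongs, 190 mm long, lying flat. Leave them.
Mind the look-alikes: they are no part of the job. Leave any green or purple look-alike of the drum alone.

How it is judged:
On the way, in this order (a step that is already met when the one before it is completed fails the run):
1. the knob is out past its click (at least 45 mm), with the drum not yet in the machine (value of joint knob above 0.045 m and distance between drum and seat above 0.1 m), for 0.2 s.
2. the drum lies on the rollers between the cheeks, let go, with the knob still out past its click (x of drum in the frame of roller between -0.006 and 0.006 m and y of drum in the frame of roller between -0.016 and 0.016 m and z of drum in the frame of roller between 0.076 and 0.088 m and angle between the y axis of drum and the y axis of roller, either way round below 0.1 rad and contact force between drum and the fingers below 0.1 N and value of joint knob above 0.044 m), for 0.2 s.
At the end, for the whole second after the job is handed in: The knob is fully home (within 3 mm), and the black drum lies at rest on all four rollers between the cheeks (axis within 6 mm of its place across and in height, middle within 16 mm along the cradle, parallel within 0.1 rad), released (x of drum in the frame of roller between -0.006 and 0.006 m and y of drum in the frame of roller between -0.016 and 0.016 m and z of drum in the frame of roller between 0.076 and 0.088 m and angle between the y axis of drum and the y axis of roller, either way round below 0.1 rad and contact force between drum and the fingers below 0.1 N and value of joint knob below 0.003 m and linear speed of drum below 0.02 m/s and angular speed of drum below 0.3 rad/s); the robot touches nothing.
It fails at once if the drum is dropped (falls free faster than 0.5 m/s, about 13 mm) (contact force between drum and the fingers below 0.1 N and linear speed of drum above 0.5 m/s).
It fails at once if the blue drum or another loose darkroom thing is shifted by more than 30 mm (distance of any of drum_blue, beaker, tank, amber, reel, stirrer, tongs from where it was at the start of the episode above 0.03 m).
It also fails if it takes over 72 s, if anything falls off the work surface, if the arm or the gripper's body presses on something with over 40 N, if the wrist force passes 120 N, or if a joint passes its speed limit or range.

## Working session

There is one attempt and no reset: what is moved stays moved. The work goes in short steps, Python scripts to look and compute and a shell command to move; the robot and the scene stay as the last step left them, time stands still between calls to the robot, and variables do not carry over. Pictures are saved under pics/ and viewed, and the job is handed in when it is done.

```bash
mkdir -p pics; ls
cat > h.py <<'E'
import numpy as np,cv2
from plant import get_obs,camera,get_calibration,hand_in,hold_point_z
def K(c):
    f=240/np.tan(np.radians(c['vertical_fov']/2)); return f,c['cx'],c['cy']
def cloud(name,save=None):
    c=get_calibration(name); im,d=camera(name)
    f,cx,cy=K(c); R=cv2.Rodrigues(np.array(c['rvec'],float))[0]; t=np.array(c['tvec'],float)
    v,u=np.mgrid[0:480,0:640]
    P=np.stack([(u-cx)/f*d,(v-cy)/f*d,d],-1)
    W=(P-t.ravel())@R
    W[d==0]=np.nan
    if save: cv2.imwrite('pics/'+save+'.png',im[...,::-1]); np.savez('pics/'+save+'.npz',im=im,W=W,d=d)
    return im,W
E
python3 - <<'E'
from h import *
o=get_obs()
for k in o: print(k,np.round(o[k],4).tolist())
print(hold_point_z() if callable(hold_point_z) else hold_point_z)
for n in ['scene','top','wrist']:
    print(n,get_calibration(n)); cloud(n,n+'0')
E
```

```text
pics
time 0.0
qpos [1.3013, 0.7071, -0.0276, 1.485, 0.022, 0.9509, -0.0755]
qvel [0.0012, 0.0006, -0.0014, -0.0009, -0.0, 0.0009, -0.0003]
joint_torque [0.0043, -88.3189, 1.2361, -23.616, 0.0171, 0.0066, 0.0]
ee_pos [0.1298, -0.5599, 0.2308]
tool_rot [[-0.0003, 0.2259, -0.9742], [0.0011, -0.9742, -0.2259], [-1.0, -0.0011, 0.0]]
ft_force [-0.9272, -0.1721, 0.2406]
ft_torque [-0.009, 0.0072, -0.0317]
width 0.0852
0.0187
scene {'vertical_fov': 42.22205009451629, 'cx': 308.5394482633657, 'cy': 235.3035236218372, 'rvec': array([ 2.09255452,  1.22343169, -0.520766  ]), 'tvec': array([-0.29119527, -0.23339259,  1.86568039])}
top {'vertical_fov': 50.17220438763169, 'cx': 325.4233632952951, 'cy': 235.23302005782978, 'rvec': array([ 2.10164257, -2.14794862,  0.1692724 ]), 'tvec': array([0.05119911, 0.56105182, 1.1679616 ])}
wrist {'vertical_fov': 63.14142011637392, 'cx': 324.4719035332214, 'cy': 233.29219681369958, 'rvec': array([-2.2720093 ,  1.80503572,  0.26714266]), 'tvec': array([-0.57442031, -0.03609672,  0.37977768])}
```

View pics/scene0.png

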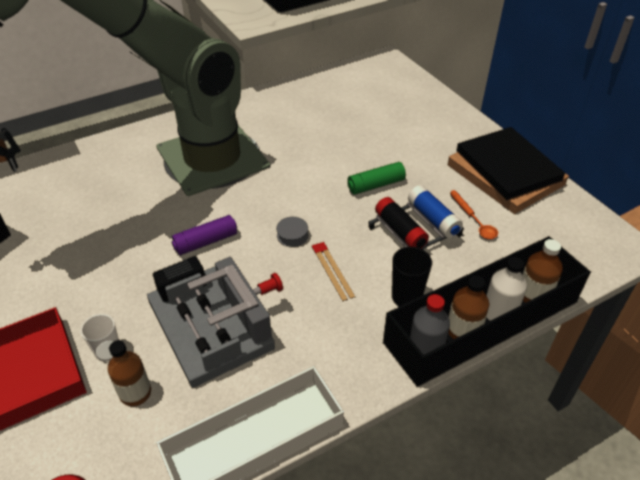

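View pics/top0.png

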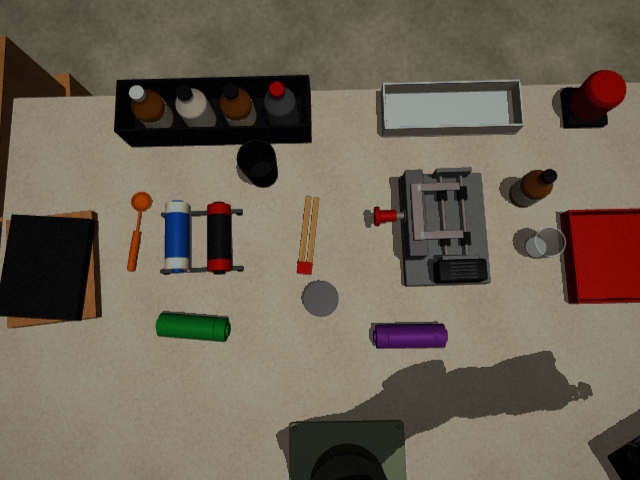

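View pics/wrist0.png

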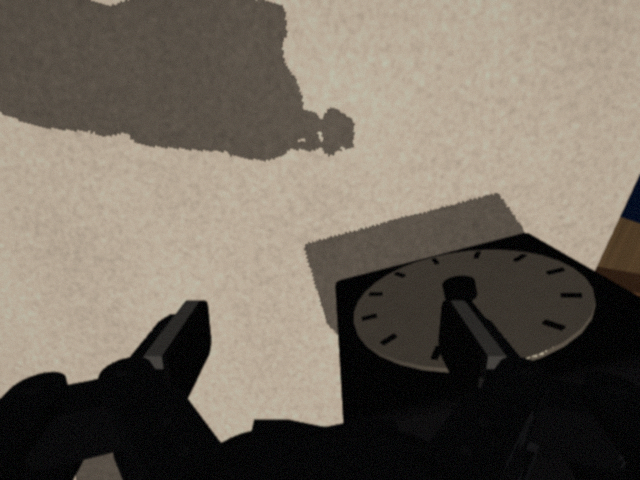

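Candidates in the top view: the black drum with red caps at (219,237), the blue drum with white caps at (177,237), the green look-alike at (193,327) and the purple one at (410,336). I choose (219,237). The roller is at (445,228) and its red knob at (384,216). Next I crop in close and measure.

Run:
```python
from h import *
D=np.load('pics/top0.npz'); im=D['im'];W=D['W']
a=cv2.resize(im[180:300,140:260],None,fx=4,fy=4); b=cv2.resize(im[160:300,360:500],(480,480))
cv2.imwrite('pics/crop0.png',np.hstack([a,b])[...,::-1][:, :])
hsv=cv2.cvtColor(im,cv2.COLOR_RGB2HSV)
red=((hsv[...,0]<8)|(hsv[...,0]>172))&(hsv[...,1]>150)&(hsv[...,2]>60)
def reg(m,u0,u1,v0,v1):
    o=np.zeros_like(m);o[v0:v1,u0:u1]=m[v0:v1,u0:u1];return o
# drum
m=reg(np.ones_like(red),195,245,195,280)&(W[...,2]>0.060)
p=W[m]; print('drum n',len(p),'zmax',np.nanpercentile(p[:,2],[50,95,99]))
r=cv2.minAreaRect(p[:,:2].astype(np.float32)*1000); print('drum rect',r)
for vv in (207,267):
    q=W[reg(red,195,245,vv-12,vv+12)&(W[...,2]>.06)]; print('cap',len(q),q.mean(0))
k=reg(red,360,405,195,240); q=W[k]; print('knob',len(q),np.nanmin(q,0),np.nanmax(q,0),np.nanmedian(q,0))
# housing top z ~.113
z=W[...,2]
for lo,hi,nm in [(.107,.1145,'house'),(.116,.128,'fingers'),(.03,.04,'deck'),(.093,.104,'motor'),(.083,.093,'cheek')]:
    q=W[reg((z>lo)&(z<hi),395,500,155,295)]
    r=cv2.minAreaRect(q[:,:2].astype(np.float32)*1000); print(nm,len(q),r,np.median(q[:,2]))
mm=reg((z>.02),395,500,155,295); q=W[mm]; r=cv2.minAreaRect(q[:,:2].astype(np.float32)*1000); print('all',r, cv2.boxPoints(r))
for nm,(u0,u1,v0,v1) in dict(blue=(160,195,195,280)).items():
    p=W[reg(z>.06,u0,u1,v0,v1)]; print(nm,cv2.minAreaRect(p[:,:2].astype(np.float32)*1000))
```

```text
drum n 1645 zmax [0.08074271 0.08699287 0.08887495]
drum rect ((560.3011474609375, 289.1259460449219), (170.2940673828125, 55.94129943847656), 0.8127279877662659)
cap 236 [0.62663361 0.28839486 0.07999993]
cap 251 [0.4947982  0.28584207 0.07958456]
knob 276 [ 0.57682013 -0.1375935  -0.00381637] [ 0.62847748 -0.07549302  0.10911859] [ 0.59662273 -0.09737505  0.09368299]
house 654 ((578.8148193359375, -173.69891357421875), (243.86288452148438, 96.15579986572266), 18.021528244018555) 0.11266863167719955
fingers 1360 ((599.0491943359375, -207.24276733398438), (196.3555908203125, 119.44136810302734), 0.042338114231824875) 0.12332049049873464
deck 4172 ((575.1920166015625, -245.82443237304688), (269.8059997558594, 201.1269989013672), 0.72124844789505) 0.035552183994015704
motor 1129 ((566.733154296875, -217.964599609375), (265.3402099609375, 186.59918212890625), 6.281238079071045) 0.0992621860717241
cheek 484 ((572.5422973632812, -218.67669677734375), (268.5546875, 190.57073974609375), 4.0184831619262695) 0.08910475561130535
all ((575.138916015625, -233.89642333984375), (269.86224365234375, 224.72152709960938), 0.6460326313972473) [[ 438.94946 -123.06417]
 [ 441.48328 -347.77142]
 [ 711.32837 -344.72867]
 [ 708.79456 -120.02142]]
blue ((566.52392578125, 388.17315673828125), (171.24371337890625, 53.504150390625), 1.9684284925460815)
```

View pics/crop0.png

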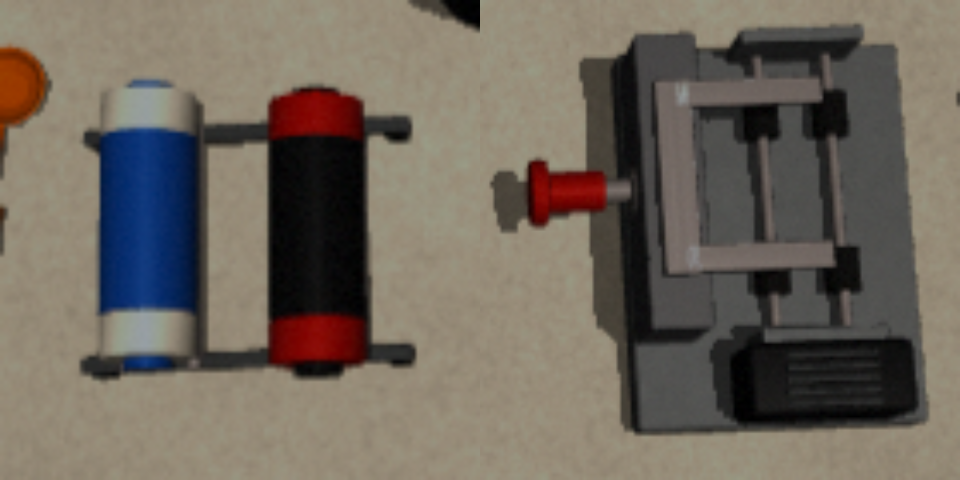

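The crop confirms the choice: the black drum with red caps is at (219,237), in the slot next to the machine. The hold-down is home. The machine origin comes out at about (0.600,-0.2655), with its y axis 0.7° from world x. I turn the tool and move over the knob.

```bash
python3 -m crank '0 0 0 -7.06 0 0 0.085;0 0 0 -7.06 0 0 0.085;0 0 0 -7.06 0 0 0.085;0 0 0 -7.06 0 0 0.085;0 0 0 -7.06 0 0 0.085;0 0 0 -7.06 0 0 0.085;0 0 0 -7.06 0 0 0.085;0 0 0 -7.06 0 0 0.085;0 0 0 -7.06 0 0 0.085;0 0 0 -7.06 0 0 0.085;0 0 0 -7.06 0 0 0.085' 40; python3 -m crank '0 0.0296 -0.0281 0 0 0 0.085;0 0.0296 -0.0281 0 0 0 0.085;0 0.0296 -0.0281 0 0 0 0.085;0 0.0296 -0.0281 0 0 0 0.085;0 0.0296 -0.0281 0 0 0 0.085;0 0.0296 -0.0281 0 0 0 0.085;0 0.0296 -0.0281 0 0 0 0.085;0 0.0296 -0.0281 0 0 0 0.085;0 0.0296 -0.0281 0 0 0 0.085;0 0.0296 -0.0281 0 0 0 0.085;0 0.0296 -0.0281 0 0 0 0.085;0 0.0296 -0.0281 0 0 0 0.085;0 0.0296 -0.0281 0 0 0 0.085;0 0.0296 -0.0281 0 0 0 0.085;0 0.0296 -0.0281 0 0 0 0.085;0 0.0296 -0.0281 0 0 0 0.085;0 0 0 0 0 0 0.085;0 0 0 0 0 0 0.085;0 0 0 0 0 0 0.085'
python3 - <<'E'
from h import *
cloud('wrist','w1');cloud('top','top1')
o=get_obs();print(o['ee_pos'],o['tool_rot'],o['qpos'])
E
```

```text
time: 1.07
ee_pos: [0.1298, -0.56, 0.2311]
tool_rot: [[-0.0, 1.0, 0.018], [0.0, 0.018, -1.0], [-1.0, -0.0, -0.0]]
ft_force: [-0.4, -0.3, -0.3]
width: 0.085
time: 2.65
ee_pos: [0.5975, -0.105, 0.231]
tool_rot: [[-0.001, 1.0, 0.012], [-0.0, 0.012, -1.0], [-1.0, -0.001, 0.0]]
ft_force: [-0.3, -0.9, -0.2]
width: 0.0849
[ 0.59729627 -0.10579489  0.23135258] [[-3.74010218e-04  9.99939333e-01  1.10086922e-02]
 [-3.86696697e-04  1.10085475e-02 -9.99939329e-01]
 [-9.99999855e-01 -3.78244552e-04  3.82555928e-04]] [ 0.27587894  0.77007103 -0.33019699  1.3536106   0.26205271  1.06092811
 -0.0846153 ]
```

View pics/w1.png

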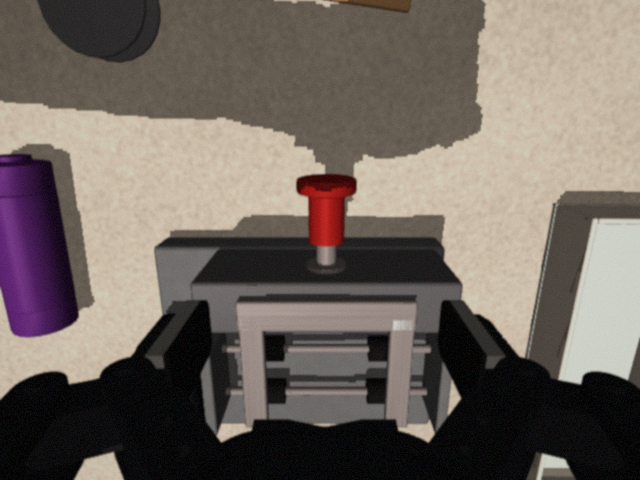

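The wrist view shows the knob centred ahead at (327,210), the cross bar at (327,312) and both hold-down fingers. I use this frame to refine the knob and machine poses.

Run:
```python
from h import *
D=np.load('pics/w1.npz'); im=D['im'];W=D['W']
hsv=cv2.cvtColor(im,cv2.COLOR_RGB2HSV)
red=((hsv[...,0]<8)|(hsv[...,0]>172))&(hsv[...,1]>150)&(hsv[...,2]>50)
s=np.zeros_like(red);s[165:260,280:370]=1
p=W[red&s]; p=p[p[:,2]>.06]
print('knob x,y ranges',np.percentile(p[:,0],[0,1,50,99,100]),np.percentile(p[:,1],[0,1,50,99,100]),p[:,2].max())
for y0 in np.arange(-.14,-.06,.006):
    q=p[(p[:,1]>y0)&(p[:,1]<y0+.006)]
    if len(q)>5: print('y%.3f x %.4f..%.4f mid %.4f zmax %.4f'%(y0,q[:,0].min(),q[:,0].max(),(q[:,0].min()+q[:,0].max())/2,q[:,2].max()))
z=W[...,2]
s=np.zeros_like(red);s[285:440,225:430]=1
m=s&(z>.117)&(z<.13)
q=W[m];r=cv2.minAreaRect(q[:,:2].astype(np.float32)*1000);print('bar',r,np.median(q[:,2]))
# crossbar back edge and lateral edges
s=np.zeros_like(red);s[235:340,150:470]=1
m=s&(z>.108)&(z<.116);q=W[m];print('house',cv2.minAreaRect(q[:,:2].astype(np.float32)*1000),np.median(q[:,2]))
```

```text
knob x,y ranges [0.57816545 0.58003871 0.60001879 0.61924579 0.62112632] [-0.12580863 -0.12478367 -0.09483455 -0.07536332 -0.07515674] 0.10478742425684144
y-0.128 x 0.5870..0.6135 mid 0.6003 zmax 0.0951
y-0.122 x 0.5870..0.6134 mid 0.6002 zmax 0.0954
y-0.116 x 0.5870..0.6132 mid 0.6001 zmax 0.0948
y-0.110 x 0.5870..0.6131 mid 0.6000 zmax 0.0950
y-0.104 x 0.5870..0.6129 mid 0.6000 zmax 0.0952
y-0.098 x 0.5870..0.6127 mid 0.5999 zmax 0.0960
y-0.092 x 0.5846..0.6164 mid 0.6005 zmax 0.1026
y-0.086 x 0.5782..0.6211 mid 0.5996 zmax 0.1043
y-0.080 x 0.5782..0.6211 mid 0.5996 zmax 0.1048
bar ((601.5253295898438, -211.8133544921875), (130.0279998779297, 110.33875274658203), 1.0009351968765259) 0.12264798872927844
house ((600.8916015625, -167.45602416992188), (199.32496643066406, 42.11027908325195), 0.7431304454803467) 0.11261061529532643
```

```bash
python3 -m crank '0.034 0.0027 0 0 0 0 0.085;0.034 0 0 0 0 0 0.085;0.034 0 0 0 0 0 0.085;0.034 0 0 0 0 0 0.085;0.034 0 0 0 0 0 0.085;0 0 0 0 0 0 0.085;0 0 0 0 0 0 0.085'; python3 -c "
from h import *
cloud('wrist','w2')"; python3 -m crank '0 0 0 0 0 0 0;0 0 0 0 0 0 0;0 0 0 0 0 0 0;0 0 0 0 0 0 0;0 0 0 0 0 0 0;0 0 0 0 0 0 0;0 0 0 0 0 0 0;0 0 0 0 0 0 0' 60
```

```text
time: 3.33
ee_pos: [0.5999, -0.1053, 0.0613]
tool_rot: [[-0.002, 1.0, 0.011], [0.0, 0.011, -1.0], [-1.0, -0.002, -0.0]]
ft_force: [0.2, -0.2, 0.4]
width: 0.0852
time: 4.05
ee_pos: [0.5988, -0.1049, 0.0622]
tool_rot: [[-0.004, 1.0, 0.012], [-0.001, 0.012, -1.0], [-1.0, -0.004, 0.001]]
ft_force: [-17.5, 0.2, 23.8]
width: 0.0261
```

View pics/w2.png

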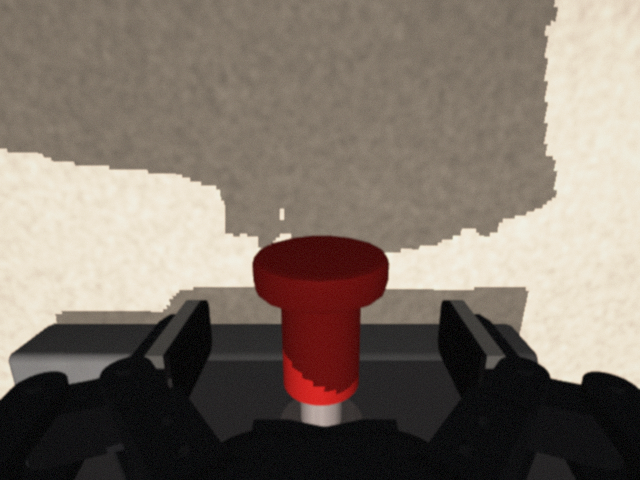

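The jaws close behind the flange at (322,270) with the neck centred. Now I pull.

```bash
python3 -m crank '0 0 -0.005 0 0 0 0;0 0 -0.005 0 0 0 0;0 0 -0.005 0 0 0 0;0 0 -0.005 0 0 0 0;0 0 -0.005 0 0 0 0;0 0 -0.005 0 0 0 0;0 0 -0.005 0 0 0 0;0 0 -0.005 0 0 0 0;0 0 -0.005 0 0 0 0;0 0 -0.005 0 0 0 0;0 0 -0.003 0 0 0 0;0 0 0 0 0 0 0;0 0 0 0 0 0 0' 40
python3 -c "
from h import *
cloud('wrist','w3');cloud('top','top3')"
```

```text
time: 5.13
ee_pos: [0.5982, -0.0552, 0.0622]
tool_rot: [[-0.004, 1.0, 0.01], [-0.005, 0.01, -1.0], [-1.0, -0.004, 0.005]]
ft_force: [-15.0, -17.2, 22.3]
width: 0.0264
```

View pics/w3.png

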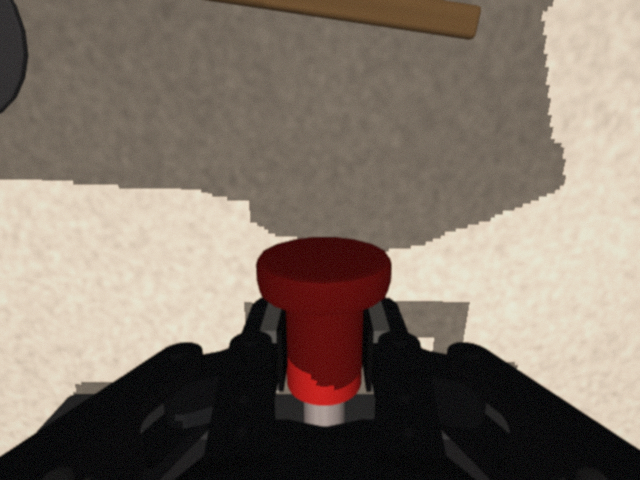

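```bash
python3 -m crank '0 0 0.002 0 0 0 0.085;0 0 0 0 0 0 0.085;0 0 0 0 0 0 0.085;0 0 0 0 0 0 0.085;0 0 0 0 0 0 0.085;0 0 0 0 0 0 0.085;0 0 0 0 0 0 0.085;-0.034 0 0 0 0 0 0.085;-0.034 0 0 0 0 0 0.085;-0.034 0 0 0 0 0 0.085;-0.034 0 0 0 0 0 0.085;-0.034 0 0 0 0 0 0.085;0 0 0 0 0 0 0.085;0 0 0 0 0 0 0.085'
python3 - <<'E'
from h import *
o=get_obs();print(o['ee_pos'],o['width'])
im,W=cloud('wrist','w4')
hsv=cv2.cvtColor(im,cv2.COLOR_RGB2HSV)
red=((hsv[...,0]<8)|(hsv[...,0]>172))&(hsv[...,1]>150)&(hsv[...,2]>50)&(W[...,2]>.06)
p=W[red];p=p[(abs(p[:,0]-.6)<.03)];print(len(p),np.percentile(p[:,1],[0,1,50,99,100]))
E
```

```text
time: 6.4
ee_pos: [0.6004, -0.0536, 0.2329]
tool_rot: [[0.003, 1.0, 0.012], [-0.0, 0.012, -1.0], [-1.0, 0.003, 0.0]]
ft_force: [-0.0, -0.5, -2.1]
width: 0.0846
[ 0.60040169 -0.05362238  0.23285139] 0.08458707411404703
2497 [-0.07645596 -0.07532374 -0.04689612 -0.02621946 -0.02580743]
```

View pics/w4.png

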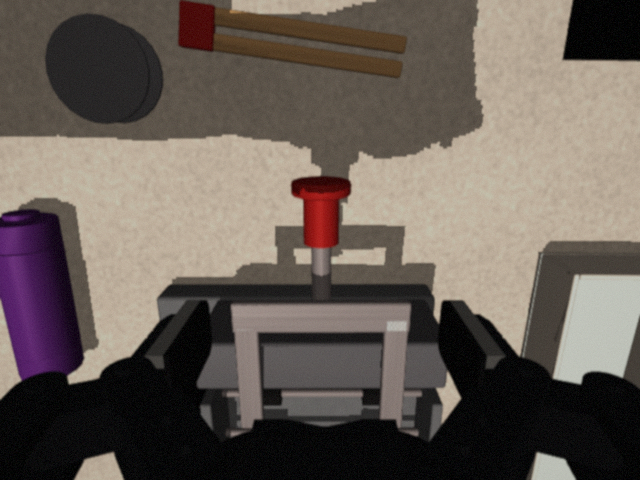

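The knob is out by 49.4 mm, with its flange end moving from y -0.0752 to -0.0258, and the fingers are drawn back. Next I go over the drum.

```bash
python3 -m crank '0 -0.004 -0.0381 0 0 0 0.085;0 -0.004 -0.0381 0 0 0 0.085;0 -0.004 -0.0381 0 0 0 0.085;0 -0.004 -0.0381 0 0 0 0.085;0 -0.004 -0.0381 0 0 0 0.085;0 -0.004 -0.0381 0 0 0 0.085;0 -0.004 -0.0381 0 0 0 0.085;0 -0.004 -0.0381 0 0 0 0.085;0 -0.004 -0.0381 0 0 0 0.085;0 0 0 0 0 0 0.085;0 0 0 0 0 0 0.085'
python3 - <<'E'
from h import *
o=get_obs();print(o['ee_pos'],o['width'])
im,W=cloud('wrist','w5')
E
```

```text
time: 7.37
ee_pos: [0.5584, 0.2907, 0.2297]
tool_rot: [[-0.002, 1.0, 0.016], [-0.001, 0.016, -1.0], [-1.0, -0.002, 0.0]]
ft_force: [1.4, -0.2, 0.0]
width: 0.0853
[0.55838029 0.29074543 0.22971712] 0.08529121221234909
```

View pics/w5.png

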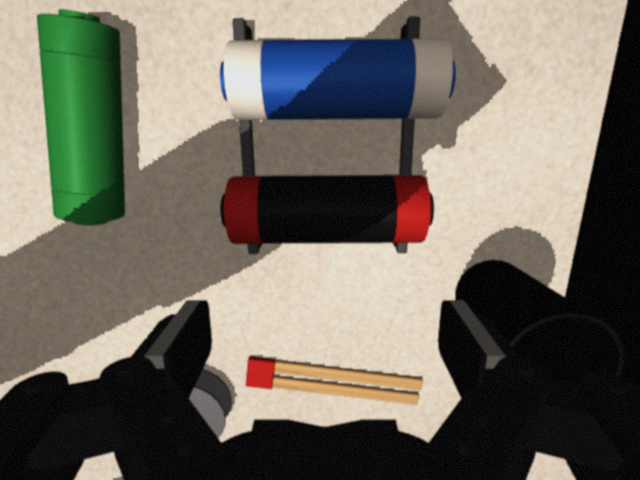

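Run:
```python
from h import *
D=np.load('pics/w5.npz');im=D['im'];W=D['W']
s=np.zeros(im.shape[:2],bool);s[160:255,205:450]=1
p=W[s&(W[...,2]>.058)&(W[...,2]<.1)];print(len(p),cv2.minAreaRect(p[:,:2].astype(np.float32)*1000))
# top line: for x slices take circle fit with r=.028
from scipy.optimize import least_squares
q=W[s&(W[...,2]>.065)&(W[...,2]<.1)];q=q[(abs(q[:,0]-.56)<.07)]
f=lambda a: np.hypot((q[:,1]-a[0]-a[1]*(q[:,0]-.56)),q[:,2]-a[2])-.028
r=least_squares(f,[.289,0,.056],loss='soft_l1',f_scale=.001);print(r.x)
r1=q
```

```text
13688 ((561.1954345703125, 291.01763916015625), (170.6086883544922, 54.12492370605469), 1.367271065711975)
[0.29000246 0.02315656 0.0559006 ]
```

```bash
python3 -m crank '0 0 0 6.9 0 0 0.085;0 0 0 6.9 0 0 0.085;0 0 0 6.9 0 0 0.085;0 0 0 6.9 0 0 0.085;0 0 0 6.9 0 0 0.085;0 0 0 6.9 0 0 0.085;0 0 0 6.9 0 0 0.085;0 0 0 6.9 0 0 0.085;0 0 0 6.9 0 0 0.085;0 0 0 6.9 0 0 0.085;0 0 0 6.9 0 0 0.085;0 0 0 6.9 0 0 0.085;0 0 0 6.9 0 0 0.085;0 0.0008 -0.0028 0 0 0 0.085;0 0 0 0 0 0 0.085;0 0 0 0 0 0 0.085'; python3 -c "
from h import *
o=get_obs();print(o['ee_pos'],o['tool_rot'],o['qpos'])"
```

```text
time: 8.75
ee_pos: [0.5628, 0.2872, 0.231]
tool_rot: [[-0.0, 0.021, -1.0], [-0.0, -1.0, -0.021], [-1.0, 0.0, 0.0]]
ft_force: [-0.1, -0.4, 0.8]
width: 0.0852
[0.56277424 0.28721315 0.23102621] [[-3.31135759e-04  2.07240763e-02 -9.99785178e-01]
 [-4.39741438e-04 -9.99785140e-01 -2.07239298e-02]
 [-9.99999848e-01  4.32784538e-04  3.40177846e-04]] [-0.5957428   0.809714    0.1689534   1.25564983 -0.13765015  1.08781276
 -1.9643952 ]
```

```bash
python3 -m crank '0 -0.0028 0.0018 0 0 0 0.085;0.035 0 0 0 0 0 0.085;0.035 0 0 0 0 0 0.085;0.03 0 0 0 0 0 0.085;0.02 0 0 0 0 0 0.085;0 0 0 0 0 0 0.085;0 0 0 0 0 0 0.085'; python3 -c "
from h import *
cloud('wrist','w6')
o=get_obs();print(o['ee_pos'],o['tool_rot'])"
```

```text
time: 9.33
ee_pos: [0.5605, 0.2907, 0.1114]
tool_rot: [[-0.001, 0.019, -1.0], [-0.0, -1.0, -0.019], [-1.0, 0.0, 0.001]]
ft_force: [0.3, -0.0, 0.0]
width: 0.0849
[0.56106215 0.29096157 0.11254333] [[ 9.72921274e-04  1.85078746e-02 -9.99828241e-01]
 [ 6.51259466e-04 -9.99828514e-01 -1.85072459e-02]
 [-9.99999315e-01 -6.33141514e-04 -9.84807860e-04]]
```

View pics/w6.png

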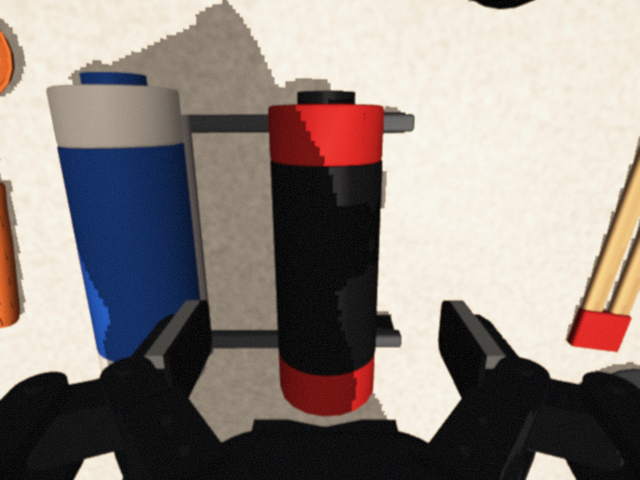

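```bash
python3 -m crank '0 0 0 0 0 0 0.075;0 0 0 0 0 0 0.075;0.025 0 0 0 0 0 0.075;0.025 0 0 0 0 0 0.075;0.025 0 0 0 0 0 0.075;0 0 0 0 0 0 0.075;0 0 0 0 0 0 0.075'; python3 -m crank '0 0 0 0 0 0 0.03;0 0 0 0 0 0 0.03;0 0 0 0 0 0 0.03;0 0 0 0 0 0 0.03;0 0 0 0 0 0 0.03;0 0 0 0 0 0 0.03;0 0 0 0 0 0 0.03' 50
```

```text
time: 9.97
ee_pos: [0.5607, 0.2908, 0.0369]
tool_rot: [[-0.0, 0.018, -1.0], [-0.0, -1.0, -0.018], [-1.0, 0.0, 0.0]]
ft_force: [0.1, -0.2, 1.0]
width: 0.0753
time: 10.55
ee_pos: [0.5616, 0.2899, 0.0387]
tool_rot: [[0.002, 0.017, -1.0], [-0.0, -1.0, -0.017], [-1.0, 0.001, -0.002]]
ft_force: [-3.4, -8.0, 12.8]
width: 0.0543
```

The width of 54.3 mm and 13 N of upward force say the pads sit above the axis. I regrip 6 mm lower.

```bash
python3 -m crank '0 0 0 0 0 0 0.075;0 0 0 0 0 0 0.075;0 0 0 0 0 0 0.075;0.006 0 0 0 0 0 0.075;0 0 0 0 0 0 0.075;0 0 0 0 0 0 0.03;0 0 0 0 0 0 0.03;0 0 0 0 0 0 0.03;0 0 0 0 0 0 0.03;0 0 0 0 0 0 0.03;0 0 0 0 0 0 0.03;0 0 0 0 0 0 0.03' 50
```

```text
time: 11.55
ee_pos: [0.5607, 0.2898, 0.0307]
tool_rot: [[-0.0, 0.017, -1.0], [-0.001, -1.0, -0.017], [-1.0, 0.001, 0.0]]
ft_force: [-3.0, -5.7, 6.8]
width: 0.0547
```

```bash
python3 -m crank '-0.005 0 0 0 0 0 0.03;-0.01 0 0 0 0 0 0.03;-0.01 0 0 0 0 0 0.03;0 0 0 0 0 0 0.03;0 0 0 0 0 0 0.03' 70; python3 -c "
from h import *
cloud('wrist','w7')"
```

```text
time: 11.97
ee_pos: [0.5609, 0.2911, 0.0562]
tool_rot: [[0.001, 0.018, -1.0], [0.001, -1.0, -0.018], [-1.0, -0.001, -0.001]]
ft_force: [0.2, -0.4, -3.2]
width: 0.054
```

View pics/w7.png

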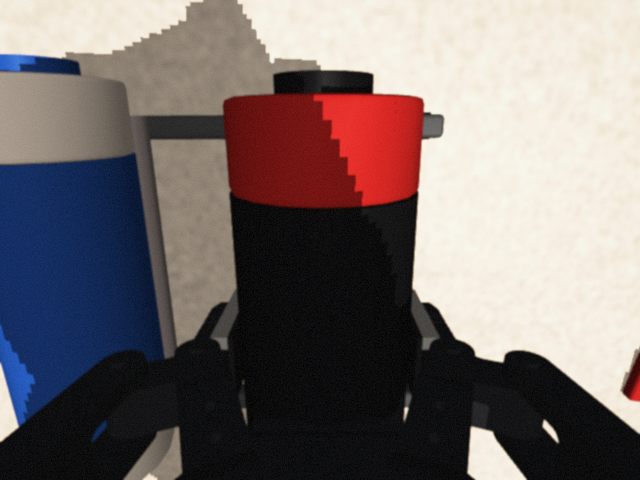

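The drum is held level, with the pads on its middle at (325,340). Next I lift and carry it over the cradle.

```bash
python3 -m crank '-0.03 0 0 0 0 0 0.03;-0.035 0 0 0 0 0 0.03;-0.035 0 0 0 0 0 0.03;-0.03 0 0 0 0 0 0.03;0 0 0 0 0 0 0.03'; python3 -m crank '0 0.015 -0.0019 0 0 0 0.03;0 0.03 -0.0019 0 0 0 0.03;0 0.0347 -0.0019 0 0 0 0.03;0 0.0347 -0.0019 0 0 0 0.03;0 0.0347 -0.0019 0 0 0 0.03;0 0.0347 -0.0019 0 0 0 0.03;0 0.0347 -0.0019 0 0 0 0.03;0 0.0347 -0.0019 0 0 0 0.03;0 0.0347 -0.0019 0 0 0 0.03;0 0.0347 -0.0019 0 0 0 0.03;0 0.0347 -0.0019 0 0 0 0.03;0 0.0347 -0.0019 0 0 0 0.03;0 0.0347 -0.0019 0 0 0 0.03;0 0.0347 -0.0019 0 0 0 0.03;0 0.0347 -0.0019 0 0 0 0.03;0 0.0347 -0.0019 0 0 0 0.03;0 0.025 0 0 0 0 0.03;0 0 0 0 0 0 0.03;0 0 0 0 0 0 0.03;0 0 0 0 0 0 0.03'
python3 - <<'E'
from h import *
im,W=cloud('wrist','w8');cloud('top','top8');cloud('scene','scene8')
o=get_obs();print(o['ee_pos'],o['tool_rot'],o['qpos'])
E
```

```text
time: 12.43
ee_pos: [0.5624, 0.2915, 0.1907]
tool_rot: [[0.007, 0.018, -1.0], [0.003, -1.0, -0.018], [-1.0, -0.003, -0.007]]
ft_force: [1.7, -0.3, -2.1]
width: 0.0543
time: 14.1
ee_pos: [0.6005, -0.2637, 0.1843]
tool_rot: [[-0.001, 0.018, -1.0], [0.001, -1.0, -0.018], [-1.0, -0.001, 0.001]]
ft_force: [0.9, -0.3, -3.4]
width: 0.0545
[ 0.60097061 -0.26329397  0.18506976] [[-2.76024091e-04  1.89694147e-02 -9.99820026e-01]
 [ 6.60012558e-04 -9.99819843e-01 -1.89695935e-02]
 [-9.99999744e-01 -6.65129838e-04  2.63454311e-04]] [ 0.34156817  0.89256309  0.05542355  1.20958434 -0.05059538  1.04125428
 -1.14986658]
```

View pics/w8.png

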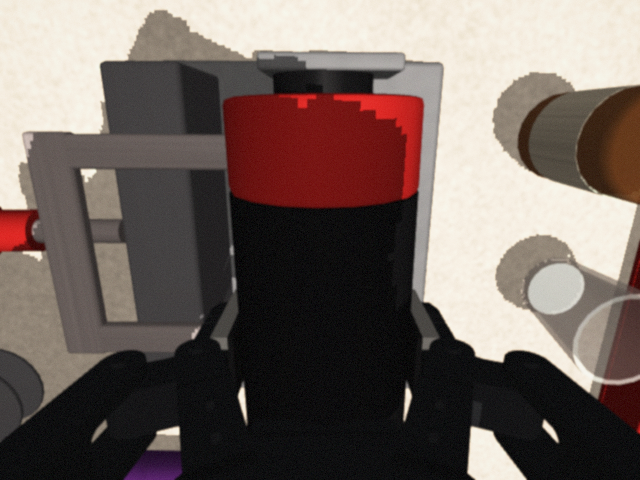

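View pics/top8.png

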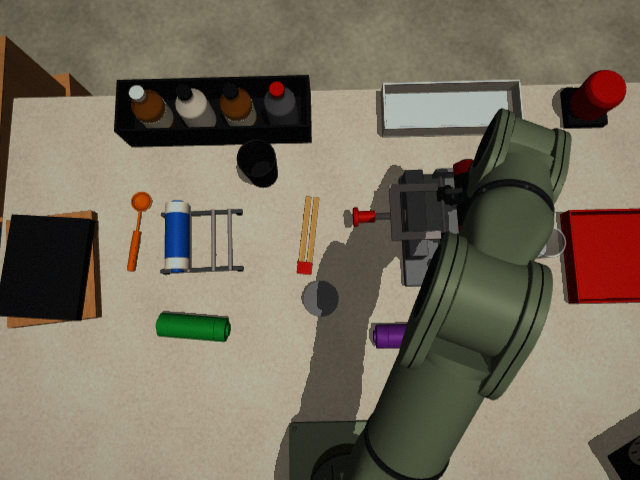

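View pics/scene8.png

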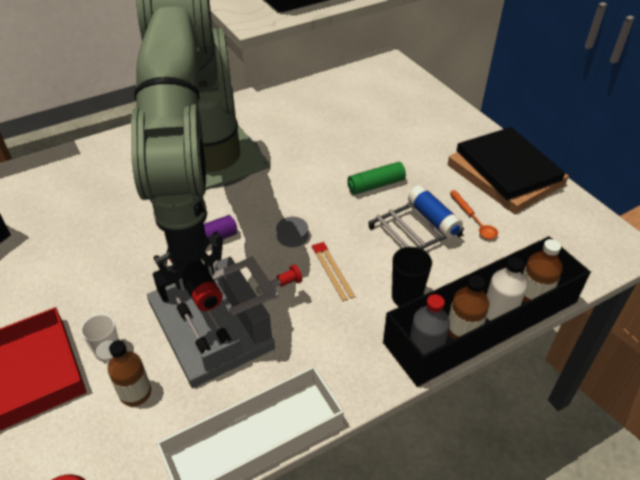

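The wrist view shows the drum above the cradle with its far red cap at (323,150) and the far cheek at (330,65). I measure the drum and cheek in this frame.

Run:
```python
from h import *
from scipy.optimize import least_squares
D=np.load('pics/w8.npz');im=D['im'];W=D['W']
s=np.zeros(im.shape[:2],bool);s[60:330,215:430]=1
q=W[s&(W[...,2]>.19)&(W[...,2]<.26)]
print('far body/boss end x',np.percentile(q[:,0],[99,99.9,100]))
hsv=cv2.cvtColor(im,cv2.COLOR_RGB2HSV)
red=((hsv[...,0]<8)|(hsv[...,0]>172))&(hsv[...,1]>150)
c=W[s&red&(W[...,2]>.19)];print('cap x',np.percentile(c[:,0],[0.5,99.5]))
c=c[c[:,2]>.215]
q=q[(q[:,2]>.215)&(q[:,0]>.6)]
for pts in (c,q):
  r=least_squares(lambda a: np.hypot(pts[:,1]-a[0]-a[1]*(pts[:,0]-.6),pts[:,2]-a[2]-a[3]*(pts[:,0]-.6))-.028,[-.264,0,.21,0],loss='soft_l1',f_scale=.001);print(len(pts),r.x)
z=W[...,2]
def rep(nm,u0,u1,v0,v1,lo,hi):
    s=np.zeros(z.shape,bool);s[v0:v1,u0:u1]=1
    p=W[s&(z>lo)&(z<hi)];print(nm,len(p),p.min(0),p.max(0),cv2.minAreaRect(p[:,:2].astype(np.float32)*1000))
rep('cheek',240,420,40,90,.084,.094)
rep('house',95,230,50,340,.108,.116)
rep('deck',90,460,50,300,.030,.039)
rep('bar',20,228,120,360,.117,.128)
```

```text
far body/boss end x [0.68515566 0.68620712 0.68661291]
cap x [0.65368035 0.68032618]
21522 [-0.26337863  0.02316331  0.20927778 -0.00335582]
46358 [-0.26338617  0.02315221  0.20997995 -0.01609884]
cheek 2794 [ 0.69932325 -0.30683582  0.08406041] [ 0.71049734 -0.22302548  0.09139281] ((704.7405395507812, -264.94915771484375), (10.167888641357422, 83.86896514892578), 0.9753422737121582)
house 17003 [ 0.55199018 -0.19008996  0.10802778] [ 0.70085387 -0.13144656  0.11596906] ((626.4591064453125, -160.84182739257812), (58.64349365234375, 148.857421875), 89.91768646240234)
deck 7357 [ 0.53183501 -0.34671475  0.03025697] [ 0.71255378 -0.14932327  0.0389222 ] ((621.0973510742188, -248.15853881835938), (180.79888916015625, 195.5460968017578), 0.6775756478309631)
bar 18401 [ 0.53484464 -0.21177798  0.11700099] [ 0.66519005 -0.10714355  0.12522434] ((600.0149536132812, -159.54946899414062), (130.20291137695312, 104.63284301757812), 0.0931846871972084)
```

```bash
python3 -m crank '0 0.0023 -0.001 0.5 0 0 0.03;0.02 0 0 0 0 0 0.03;0.03 0 0 0 0 0 0.03;0.03 0 0 0 0 0 0.03;0.02 0 0 0 0 0 0.03;0.01 0 0 0 0 0 0.03;0 0 0 0 0 0 0.03;0 0 0 0 0 0 0.03'
python3 - <<'E'
from h import *
from scipy.optimize import least_squares
im,W=cloud('wrist','w9')
o=get_obs();print(o['ee_pos'],o['tool_rot'],o['ft_force'])
tz=o['ee_pos'][2]+.0245
s=np.zeros(im.shape[:2],bool);s[60:330,215:430]=1
hsv=cv2.cvtColor(im,cv2.COLOR_RGB2HSV)
red=((hsv[...,0]<8)|(hsv[...,0]>172))&(hsv[...,1]>150)
c=W[s&red&(W[...,2]>tz-.01)];print('cap x',np.percentile(c[:,0],[0.5,99.5]))
c=c[c[:,2]>tz+.005]
r=least_squares(lambda a: np.hypot(c[:,1]-a[0]-a[1]*(c[:,0]-.6),c[:,2]-a[2])-.028,[-.264,0,tz],loss='soft_l1',f_scale=.001);print(len(c),r.x)
z=W[...,2]
s=np.zeros(z.shape,bool);s[0:120,180:500]=1
p=W[s&(z>.084)&(z<.094)&(W[...,0]>.693)];print('cheek',len(p),p.min(0),p.max(0),cv2.minAreaRect(p[:,:2].astype(np.float32)*1000))
E
```

```text
time: 14.92
ee_pos: [0.6023, -0.2667, 0.0761]
tool_rot: [[0.001, 0.009, -1.0], [-0.0, -1.0, -0.009], [-1.0, 0.0, -0.001]]
ft_force: [1.2, -0.6, -2.8]
width: 0.0546
[ 0.60252035 -0.26690316  0.07669324] [[ 1.61427983e-03  8.86561809e-03 -9.99959397e-01]
 [-6.81407804e-04 -9.99960458e-01 -8.86672752e-03]
 [-9.99998465e-01  6.95693516e-04 -1.60817490e-03]] [ 1.27319578 -0.37403815 -2.1940841 ]
cap x [0.65567079 0.68190776]
21486 [-0.26630129  0.01345204  0.10096538]
cheek 10605 [ 0.69923335 -0.30706754  0.08400438] [ 0.71036212 -0.22267621  0.09140041] ((704.9686889648438, -264.8924865722656), (10.832500457763672, 84.40116119384766), 0.5433105826377869)
```

View pics/w9.png

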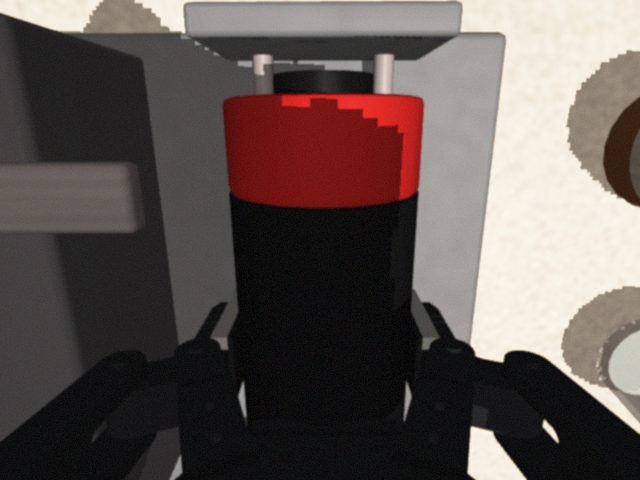

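The drum is aligned between the cheeks, with about 13 mm of gap at the far end and yaw within 0.1°. I lower it slowly.

```bash
python3 -m crank '0.006 0 0 0 0 0 0.03;0.005 0 0 0 0 0 0.03;0.003 0 0 0 0 0 0.03;0.002 0 0 0 0 0 0.03;0 0 0 0 0 0 0.03'; python3 -m crank '0.001 0 0 0 0 0 0.03;0.001 0 0 0 0 0 0.03;0 0 0 0 0 0 0.03'
```

```text
time: 15.38
ee_pos: [0.6017, -0.2666, 0.0589]
tool_rot: [[-0.001, 0.009, -1.0], [0.0, -1.0, -0.009], [-1.0, -0.0, 0.001]]
ft_force: [0.8, -0.3, -2.2]
width: 0.0547
time: 15.63
ee_pos: [0.6018, -0.2666, 0.0572]
tool_rot: [[-0.0, 0.009, -1.0], [0.0, -1.0, -0.009], [-1.0, -0.0, 0.0]]
ft_force: [0.2, -0.2, -3.0]
width: 0.0543
```

Still hanging at full weight, so I keep lowering in 1 mm steps.

```bash
python3 -m crank '0.001 0 0 0 0 0 0.03;0 0 0 0 0 0 0.03;0 0 0 0 0 0 0.03'; python3 -m crank '0.001 0 0 0 0 0 0.03;0 0 0 0 0 0 0.03;0 0 0 0 0 0 0.03'
```

```text
time: 15.88
ee_pos: [0.602, -0.2666, 0.0566]
tool_rot: [[0.0, 0.009, -1.0], [0.0, -1.0, -0.009], [-1.0, -0.0, -0.0]]
ft_force: [-2.4, 2.2, 3.4]
width: 0.0545
time: 16.13
ee_pos: [0.6021, -0.2666, 0.0565]
tool_rot: [[0.001, 0.009, -1.0], [-0.0, -1.0, -0.009], [-1.0, 0.0, -0.001]]
ft_force: [-5.9, 4.9, 18.7]
width: 0.0543
```

Contact is clear, with force going from -3 N to +19 N, so I release.

```bash
python3 -m crank '0 0 0 0 0 0 0.03;-0.001 0 0 0 0 0 0.056;0 0 0 0 0 0 0.06;0 0 0 0 0 0 0.064;0 0 0 0 0 0 0.07;0 0 0 0 0 0 0.076;0 0 0 0 0 0 0.08;0 0 0 0 0 0 0.08;0 0 0 0 0 0 0.08;0 0 0 0 0 0 0.08' 30; python3 -m crank '-0.02 0 0 0 0 0 0.08;-0.035 0 0 0 0 0 0.08;-0.035 0 0 0 0 0 0.08;-0.035 0 0 0 0 0 0.08;-0.035 0 0 0 0 0 0.08;0 0 0 0 0 0 0.08;0 0 0 0 0 0 0.08'
python3 - <<'E'
from h import *
o=get_obs();print(o['ee_pos'],o['tool_rot'])
cloud('wrist','w10')
E
```

```text
time: 16.97
ee_pos: [0.6019, -0.2666, 0.0563]
tool_rot: [[0.0, 0.009, -1.0], [0.0, -1.0, -0.009], [-1.0, -0.0, -0.0]]
ft_force: [0.7, 0.5, -0.4]
width: 0.0801
time: 17.55
ee_pos: [0.6024, -0.2669, 0.218]
tool_rot: [[0.003, 0.009, -1.0], [-0.001, -1.0, -0.009], [-1.0, 0.001, -0.003]]
ft_force: [0.2, -0.9, -1.1]
width: 0.0802
[ 0.60236416 -0.26693389  0.21804438] [[ 0.00276006  0.00884862 -0.99995704]
 [-0.00103736 -0.99996029 -0.00885151]
 [-0.99999565  0.00106174 -0.00275078]]
```

View pics/w10.png

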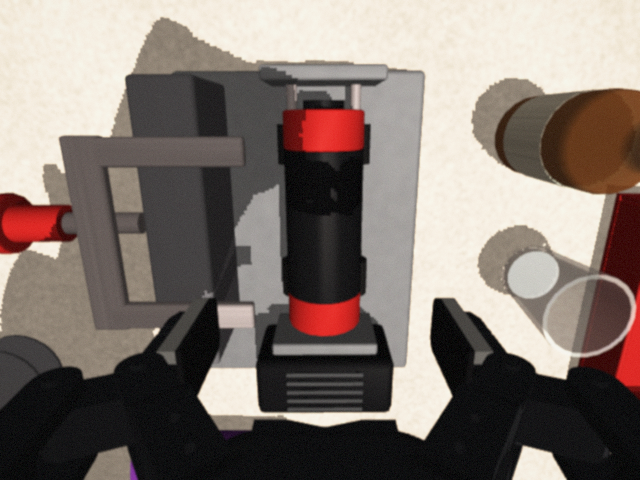

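```bash
python3 - <<'E'
from h import *
from scipy.optimize import least_squares
D=np.load('pics/w10.npz');im=D['im'];W=D['W']
s=np.zeros(im.shape[:2],bool);s[100:335,270:375]=1
p=W[s&(W[...,2]>.093)&(W[...,2]<.125)&(abs(W[...,0]-.6)<.09)]
r=least_squares(lambda a: np.hypot(p[:,1]-a[0]-a[1]*(p[:,0]-.602),p[:,2]-a[2])-.028,[-.2657,0,.082],loss='soft_l1',f_scale=.001);print(len(p),r.x,np.percentile(p[:,0],[.2,99.8]))
E
python3 -m crank '0 0 0 -6.94 0 0 0.085;0 0 0 -6.94 0 0 0.085;0 0 0 -6.94 0 0 0.085;0 0 0 -6.94 0 0 0.085;0 0 0 -6.94 0 0 0.085;0 0 0 -6.94 0 0 0.085;0 0 0 -6.94 0 0 0.085;0 0 0 -6.94 0 0 0.085;0 0 0 -6.94 0 0 0.085;0 0 0 -6.94 0 0 0.085;0 0 0 -6.94 0 0 0.085;0 0 0 -6.94 0 0 0.085;0 0 0 -6.94 0 0 0.085'
python3 -m crank '0 0 -0.0353 0 0 0 0.085;0 0 -0.0353 0 0 0 0.085;0 0 -0.0353 0 0 0 0.085;0 0 -0.0353 0 0 0 0.085;0 0 -0.0353 0 0 0 0.085;0 0 -0.0353 0 0 0 0.085;0 0 0 0 0 0 0.085;0 0 0 0 0 0 0.085'
```

```text
16235 [-0.26602092  0.01265273  0.08161849] [0.52489411 0.68668537]
time: 18.68
ee_pos: [0.6014, -0.2664, 0.2148]
tool_rot: [[-0.002, 1.0, 0.019], [0.001, 0.019, -1.0], [-1.0, -0.002, -0.001]]
ft_force: [-0.0, 0.5, -0.0]
width: 0.0849
time: 19.35
ee_pos: [0.5988, -0.0528, 0.2153]
tool_rot: [[-0.002, 1.0, 0.016], [0.001, 0.016, -1.0], [-1.0, -0.002, -0.001]]
ft_force: [-0.4, -0.8, -0.4]
width: 0.0852
```

The drum is seated: axis height 81.6 mm, y -0.2660 and yaw 0.0127, matching the machine. Next I go down on the knob.

```bash
python3 -m crank '0.03 0.0012 0.002 0 0 0 0.085;0.035 0 0 0 0 0 0.085;0.035 0 0 0 0 0 0.085;0.035 0 0 0 0 0 0.085;0.025 0 0 0 0 0 0.085;0 0 0 0 0 0 0.085;0 0 0 0 0 0 0.085;0 0 0 0 0 0 0;0 0 0 0 0 0 0;0 0 0 0 0 0 0;0 0 0 0 0 0 0;0 0 0 0 0 0 0;0 0 0 0 0 0 0;0 0 0 0 0 0 0;0 0 0 0 0 0 0' 50
```

```text
time: 20.6
ee_pos: [0.5983, -0.0571, 0.0569]
tool_rot: [[-0.005, 1.0, 0.013], [-0.001, 0.013, -1.0], [-1.0, -0.005, 0.001]]
ft_force: [-19.1, 0.7, 19.6]
width: 0.0265
```

```bash
python3 -m crank '0 0 0.005 0 0 0 0;0 0 0.005 0 0 0 0;0 0 0.005 0 0 0 0;0 0 0.005 0 0 0 0;0 0 0.005 0 0 0 0;0 0 0.005 0 0 0 0;0 0 0.005 0 0 0 0;0 0 0.005 0 0 0 0;0 0 0.005 0 0 0 0;0 0 0.005 0 0 0 0;0 0 0.002 0 0 0 0;0 0 0 0 0 0 0;0 0 0 0 0 0 0'
```

```text
time: 21.68
ee_pos: [0.5989, -0.1072, 0.0568]
tool_rot: [[-0.005, 1.0, 0.013], [0.002, 0.013, -1.0], [-1.0, -0.005, -0.002]]
ft_force: [-20.4, 10.8, 19.1]
width: 0.0267
```

It moved 50 mm and pushes back with 11 N, so it is against the home stop. I release, rise and check.

```bash
python3 -m crank '0 0 0 0 0 0 0.085;0 0 0 0 0 0 0.085;0 0 0 0 0 0 0.085;0 0 0 0 0 0 0.085;0 0 0 0 0 0 0.085;0 0 0 0 0 0 0.085;0 0 0 0 0 0 0.085;-0.02 0 0 0 0 0 0.085;-0.035 0 0 0 0 0 0.085;-0.035 0 0 0 0 0 0.085;-0.035 0 0 0 0 0 0.085;-0.035 0 0 0 0 0 0.085;-0.015 0 0 0 0 0 0.085;0 0 0 0 0 0 0.085;0 0 0 0 0 0 0.085'
python3 - <<'E'
from h import *
o=get_obs();print(o['ee_pos'],o['width'],o['ft_force'])
im,W=cloud('wrist','w11');cloud('top','top11');cloud('scene','scene11')
hsv=cv2.cvtColor(im,cv2.COLOR_RGB2HSV)
red=((hsv[...,0]<8)|(hsv[...,0]>172))&(hsv[...,1]>150)&(hsv[...,2]>50)&(W[...,2]>.06)
p=W[red];p=p[(abs(p[:,0]-.6)<.03)&(p[:,1]>-.16)];print(len(p),np.percentile(p[:,1],[0,1,50,99,100]))
E
```

```text
time: 22.93
ee_pos: [0.6012, -0.1089, 0.2318]
tool_rot: [[0.001, 1.0, 0.013], [-0.0, 0.013, -1.0], [-1.0, 0.001, 0.0]]
ft_force: [-0.5, 0.7, -0.3]
width: 0.085
[ 0.60117089 -0.10891433  0.23177603] 0.08499316622346086 [-0.490562    0.68829642 -0.30427744]
2796 [-0.12654268 -0.12511797 -0.09469269 -0.07597116 -0.07581027]
```

View pics/w11.png

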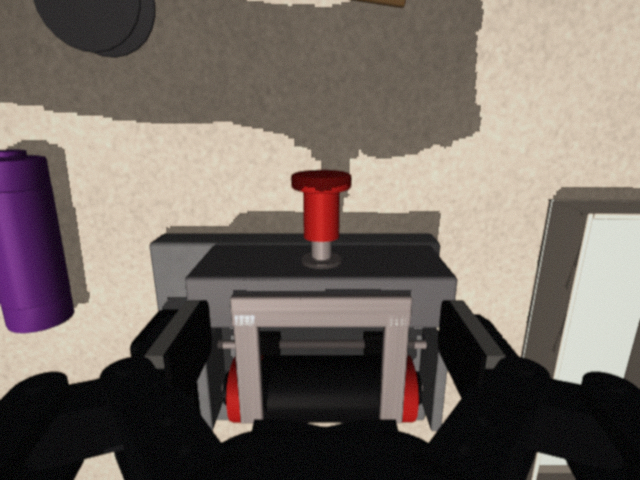

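View pics/scene11.png

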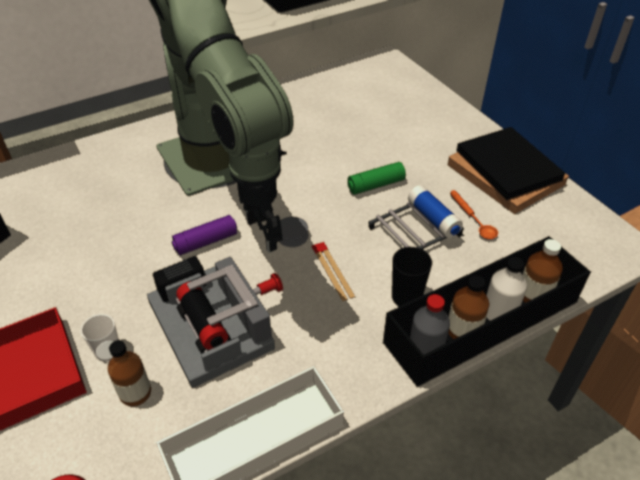

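The wrist view shows the knob home at (321,185). Both fingers lie over the drum, whose red caps are visible at (233,390) and (410,390). Flange travel from out to home is 50.0 mm. One last check of drum pose and the other objects before handing in.

Run:
```python
from h import *
from scipy.optimize import least_squares
for n in ('w11','scene11','top11'):
    W=np.load(f'pics/{n}.npz')['W']
    m=(W[...,2]>.09)&(W[...,2]<.1125)&(abs(W[...,0]-.602)<.086)&(abs(W[...,1]+.266)<.026)
    p=W[m]
    if len(p)<100: print(n,len(p));continue
    r=least_squares(lambda a: np.hypot(p[:,1]-a[0]-a[1]*(p[:,0]-.602),p[:,2]-a[2])-.028,[-.2657,0,.082],loss='soft_l1',f_scale=.001);print(n,len(p),r.x,np.percentile(p[:,0],[.5,99.5]))
a=cv2.imread('pics/scene0.png').astype(int);b=cv2.imread('pics/scene11.png').astype(int)
d=(abs(a-b).max(2)>40).astype(np.uint8)
n,l,s,c=cv2.connectedComponentsWithStats(d)
print([x[:5].tolist() for x in s[1:] if x[4]>60])
```

```text
w11 7452 [-0.26622822  0.01166566  0.08156889] [0.51920188 0.68595205]
scene11 1311 [-0.26529697  0.01210815  0.08179859] [0.5235046  0.68598106]
top11 0
[[0, 0, 29, 28, 436], [60, 0, 112, 78, 3722], [151, 0, 18, 15, 120], [171, 0, 45, 48, 1404], [192, 0, 168, 343, 14235], [241, 74, 20, 13, 142], [164, 91, 9, 11, 67], [4, 136, 16, 35, 247], [29, 169, 199, 111, 6498], [374, 196, 56, 52, 1569], [177, 282, 13, 19, 141], [184, 289, 44, 60, 1091]]
```

The drum has not moved since it was seated, and the only scene changes are the arm, its shadow, the drum and the machine. I hand the job in.

```bash
python3 -c "
from h import *
print(hand_in())"
```

```text
the job is handed in; nothing more can be done
None
```

The black drum with red caps is lying on the rollers with the knob pushed back home and the hold-down fingers closed over it. I handed the job in with roughly 23 s of robot time used, and no verdict was reported.

- **Knob out:** I pulled it to its end stop, 49.4 mm by camera, and about 17 N resisted at the stop.
- **Drum:** My first grip sat above the drum's axis, so I regripped 6 mm lower before lifting. I lowered it until it touched the rollers, then let go.
- **Knob home:** It travelled 50.0 mm back and pushed against the home stop with about 11 N. The arm then rose clear and touched nothing.

**Last checks:** Two camera views put the drum's axis at 81.6 to 81.8 mm height, within about 1 mm of its place across the rollers. It is parallel to the cradle within about 0.002 rad and about 1 mm off centre along it. A before-and-after comparison of the scene picture showed changes only from the arm, its shadow, the drum and the machine. The top camera's drum check found no usable points, but nothing disagreed.

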